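# Carrier plate out from under the tip boxes, onto the balance

## Robot

A 7-joint arm with a two-finger parallel gripper is mounted at the origin on the work surface. World frame = base frame: x ahead of the robot, y to its left, z up, the work surface at z = 0. Lengths are in m, angles in rad, forces in N, time in s.
With the tool pointing down it reaches from about 0.4 to 0.85 m from the base axis. Payload 10.4 kg.
Tool frame: the origin (TCP) lies at the very end of the fingers, on their centre line; the grasp point (between the pads) lies 19 mm behind it; z points along the fingers, y is the line along which they close (so a half turn about z gives the same grasp; the last joint's range is limited). The gripper opens to 85 mm and grips with 20 to 120 N. Pads are 22 mm wide; open, the fingers measure 114 mm over their backs; the gripper's body (76 mm by 85 mm) begins 54 mm behind the grasp point. The pads swing forward as they close: fully open they stand 13 mm farther back than shut.
Start: joints at [1.275, 0.332, -0.065, 1.46, 0.022, 1.35, -0.088], TCP at [0.168, -0.602, 0.208] pointing down, gripper open.
Joint ranges: [-2.6, 2.6], [-0.5, 2.12], [-1.47, 1.34], [0.16, 2.42], [-1.27, 4.41], [0.06, 2.06], [-2.6, 2.6]. Speed limits (rad/s): [2.22, 2.22, 2.79, 2.79, 3.14, 3.14, 3.14].

## Interface

Orientations are given as a unit quaternion [x, y, z, w].
In Python, from workcell import manip, optics gives the robot as it stands.
- The arm moves only by the tool jog_arm, never from a script. Its arguments are lists of equal length, an entry for each row: "dr": the turn, a rotation vector about the tool's x, y, z normalised to -1 to 1, where 1 is 4 degrees, a list of three; "translation": the shift along the tool's x, y, z normalised to -1 to 1, where 1 is 0.025 m, a list of three; "jaw": the opening, from 0 (shut) to 1 (fully open). A call has 1 to 10 rows; each row shifts and turns the commanded pose from where the row before left it, along the tool's axes as they then stand; what a row does not reach is not made up. A row lasts 1/10 s, in which the tool goes at most 50 mm and 8.59 degrees, less where a joint would pass 70% of its speed; a pose out of reach is approached as far as the arm can. A call with a number of a shift or a turn outside -1 to 1 is refused whole. A call with a gripper value outside its range is refused whole. The fingers move at their own pace and stop on an object; "squeeze" is the grip in N (left out, the last holds). Time passes only in rows, so rows that do not move let the fingers close. It gives the time, the measured TCP pose, the force, the opening and the grip force at its end, in the units of the state.
- manip.get_obs(): the state, without advancing time (a new reading comes with each control period).
- optics.camera(name): name is "side" or "top" or "wrist"; returns a dict with "color" (420x560x3 uint8, red, green, blue), "mtx" (3x3 intrinsics, pixels), "k1" (the pictures are not rectified: a ray, as slopes to the right and down, at radius r is drawn at 1 + k1 r^2 times it, then the intrinsics apply), "R" (3x3) and "t" (3): a world point X has camera coordinates R X + t. Camera axes: x right, y down, z forward; pixel columns grow to the right and rows downward; lengths in m; the calibration is good to about 2 mm. A picture is of the moment at which its call begins. There is no depth.
- manip.hand_in(): hands the job in; it is judged then, once.
The state is a dict: "clock": time; "joint_pos": joint angles; "joint_velocities": joint speeds; "tau": joint torques, N m; "position": TCP position; "ee_rot": TCP orientation; "ft_force": force on the tool from outside, world axes, zero at the start; "torque": the same for the moment, N m; "grip_width": opening from 0.0 (shut) to 1.0 (fully open); "grasp_force": force on a finger pad.
Only numpy, scipy, OpenCV 4.12 (cv2) and the standard library are available. Lean on these libraries where they do the work, as an engineer would, in place of code of your own. Each camera call takes 0.05 s, during which the arm holds its last target. There are 200 camera calls.

## Task

Draw the orange carrier plate by its black lug out from under the three stacked tip boxes, so that the stack stays standing and settles onto the bench behind the stop bar; do not touch or topple the boxes. Then lay the plate gently on the balance's steel pan, centred and square with the balance (lug towards the front or the back, as you like), let go, and leave the other things on the bench where they are.

Things in the scene. Friction and masses are not known exactly. Their poses are not given: they have to be found in the camera images.
- plate: Orange carrier plate, loose, about 200 g, 165 (own x) x 96 (y) x 8 mm, flat on the bench, its rear under the stack, its front poking out under the stop bar. On its upper face, at the front (-x) end, stands a black lug 30 (x) x 22 (y) mm, top 50 mm above the plate's underside, centre 67.5 mm from the plate's centre. Origin: centre of the plate's underside; z up, x from lug end to rear.
- plate_lug (a point): Where to grip the lug: on its centre line, 31 mm above the plate's underside (23 mm above its upper face); moves with the plate, same axes. Close along y (22 mm) to draw it: along x a wide gripper body would meet the stack, whose front is about 63 mm behind.
- rack: Aluminium stop rack fixed to the bench. Its cross bar, 12 mm thick, runs along y from 16 to 50 mm above the bench, on two posts (20 x 12 x 56 mm high) at y = +-74 mm; low feet reach to y = +-96 mm. The plate passes under the bar; the boxes, on its +x side with their fronts 3 to 6 mm off it, cannot. Origin: on the bench under the bar's middle; draw the plate towards -x.
- bar (a point): Middle of the bar's upper edge, 50 mm above the bench; axes as the rack. At the start the plate's rear edge is 93 to 101 mm behind (+x), up to 8 mm beyond or 3 mm short of the stack's rear face, its front edge 64 to 72 mm before it (-x). As the plate leaves, the boxes drop 8 mm to the bench, rear first, leaning back by up to about 0.2 rad meanwhile.
- box0: Tip box, the lowest of the stack of three: cream base, turquoise lid, one solid closed box 84 (own x) x 124 (own y) x 55 mm high, about 130 g, standing loosely on what is below it. Origin: centre of its underside, z up.
- box1: Tip box, the middle of the stack of three: cream base, yellow lid, one solid closed box 84 (own x) x 124 (own y) x 55 mm high, about 130 g, standing loosely on what is below it. Origin: centre of its underside, z up.
- box2: Tip box, the topmost of the stack of three: cream base, blue lid, one solid closed box 84 (own x) x 124 (own y) x 55 mm high, about 130 g, standing loosely on what is below it. Origin: centre of its underside, z up.
- balance: White laboratory balance fixed to the bench: body 235 mm deep (x) x 190 mm wide (y), from x = -152 to +82 mm, 52 mm high, 64 mm high around the pan, blue key panel at the front (-x). Origin: on the bench under the middle of the pan; z up.
- pan (a point): Middle of the upper face of the balance's steel pan, 75 mm above the bench; axes as the balance. The pan is 130 x 130 mm, flat, rigid, does not move; its edges are parallel to the balance's x and y.
- beaker: Open glass beaker, loose, 62 mm wide, 80 mm high; origin centre of underside. Stands between rack and balance.
- reagent: Amber bottle, loose, 72 mm wide, 160 mm high; origin centre of underside. Leave alone.
- spare_box: Spare tip box with a green lid standing by itself, loose, 84 x 124 x 55 mm; origin centre of underside. Leave alone.
- jar: White jar with a blue cap, loose, 64 mm wide, 75 mm high; origin centre of underside. Leave alone.
There are look-alikes about, which are no part of the job. Leave any pink look-alike of the box2 alone. Of the things like the plate, leave any that is red; of the rest the larger one is meant.

How it is judged:
On the way:
1. the plate is drawn out in front of the stop bar and the three boxes stand stacked on the bench (x of plate in the frame of rack below -0.085 m and height (world z) of box0 below 0.005 m and horizontal distance between box0 and box1 below 0.02 m and horizontal distance between box1 and box2 below 0.02 m and height (world z) of box1 above 0.05 m and height (world z) of box2 above 0.104 m and angle between each of box0, box1, box2's own z axis and vertical below 0.08 rad), for 0.2 s.
At the end, for the whole second after the job is handed in: Plate released, flat (0.05 rad) and still on the pan (height within 5 mm), centre within 20 mm of the middle, long side within 0.2 rad of the balance's x axis, either way round; the boxes on the bench, stacked in order, upright within 0.08 rad, each within 20 mm of the one below (horizontal distance between plate and pan below 0.02 m and z of plate in the frame of pan between -0.005 and 0.005 m and angle between the x axis of plate and the x axis of balance, either way round below 0.2 rad and angle between plate's own z axis and vertical below 0.05 rad and linear speed of each of plate, box2 below 0.02 m/s and contact force between the fingers and plate below 0.5 N and height (world z) of box0 below 0.005 m and horizontal distance between box0 and box1 below 0.02 m and horizontal distance between box1 and box2 below 0.02 m and height (world z) of box1 above 0.05 m and height (world z) of box2 above 0.104 m and angle between each of box0, box1, box2's own z axis and vertical below 0.08 rad); the robot touches nothing.
It fails at once if a box of the stack leans by more than 0.4 rad (angle between any of box0, box1, box2's own z axis and vertical above 0.4 rad).
It fails at once if a box of the stack is shifted by more than 40 mm (distance of any of box0, box1, box2 from where it was at the start of the episode above 0.04 m).
It fails at once if the robot touches the stacked boxes (over 2 N) (contact force between any of the arm, the fingers and box0 above 2 N or contact force between any of the arm, the fingers and box1 above 2 N or contact force between any of the arm, the fingers and box2 above 2 N).
It fails at once if the plate is put on the balance hard (over 40 N) (contact force between plate and balance above 40 N).
It fails at once if another loose thing on the bench is moved by more than 30 mm (distance of any of beaker, reagent, spare_box, jar from where it was at the start of the episode above 0.03 m).
It also fails if it takes over 54 s, if anything falls off the work surface, if the arm or the gripper's body presses on something with over 40 N, if the wrist force passes 120 N, or if a joint passes its speed limit or range.

## Working session

There is one attempt and no reset: what is moved stays moved. The work goes in short steps, Python scripts to look and compute and a tool call to move; the robot and the scene stay as the last step left them, time stands still between calls to the robot, and variables do not carry over. Pictures are saved under pics/ and viewed, at most 10 in all, crops included, and the job is handed in when it is done.

Besides the shell and the picture viewer there is one more tool, called after "Request:" by a JSON object that holds its "fn" and its "kwargs", one argument or row to a line. jog_arm: Moves the arm, as the interface text tells. Scaled input: -1 to 1 covers 0.025 m each way for a shift and 4 degrees each way for a turn. Its arguments: {"type":"object","properties":{"dr":{"type":"array","items":{"type":"array","items":{"type":"number"}}},"translation":{"type":"array","items":{"type":"array","items":{"type":"number"}}},"jaw":{"type":"array","items":{"type":"number"}},"squeeze":{"type":"number"}},"required":["dr","translation","jaw"]}

```bash
mkdir -p pics; python3 - <<'E'
from workcell import manip, optics
import cv2,pickle
o=manip.get_obs(); print({k:o[k] for k in('clock','position','ee_rot','grip_width')})
d={}
for n in("side","top"):
    c=optics.camera(n); d[n]=c; cv2.imwrite(f"pics/{n}0.png",c["color"][...,::-1]); print(n,c["mtx"],c["k1"],c["R"],c["t"])
pickle.dump(d,open("c0.pkl","wb"))
E
```

```text
{'clock': 0.0, 'position': array([ 0.16827295, -0.60148431,  0.20682643]), 'ee_rot': array([ 9.90710341e-01,  1.35987198e-01, -1.29340903e-04, -6.96782636e-04]), 'grip_width': 1.0037890343728106}
side [[441.86614131   0.         284.2520476 ]
 [  0.         441.86614131 219.96854536]
 [  0.           0.           1.        ]] -0.05982808785525344 [[-0.94362193 -0.33038793  0.02052971]
 [-0.19653254  0.50925306 -0.83787606]
 [ 0.26636931 -0.79467298 -0.54547433]] [0.44697966 0.20114086 1.33751566]
top [[487.98881954   0.         284.36299868]
 [  0.         487.98881954 203.73935957]
 [  0.           0.           1.        ]] -0.09398659928183432 [[ 0.02395728 -0.99967611  0.00858599]
 [-0.98784448 -0.02499145 -0.15342332]
 [ 0.1535882  -0.00480602 -0.98812325]] [-0.07872098  0.51270236  1.81810982]
```

View pics/side0.png

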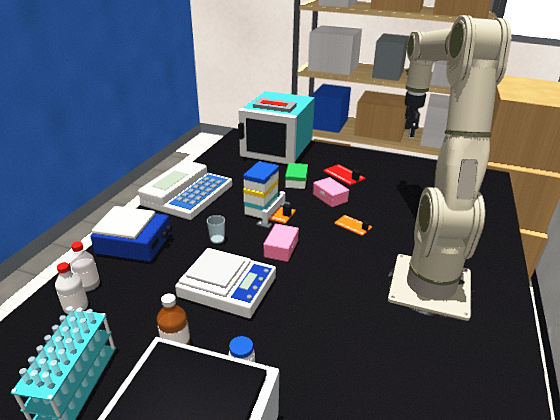

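View pics/top0.png

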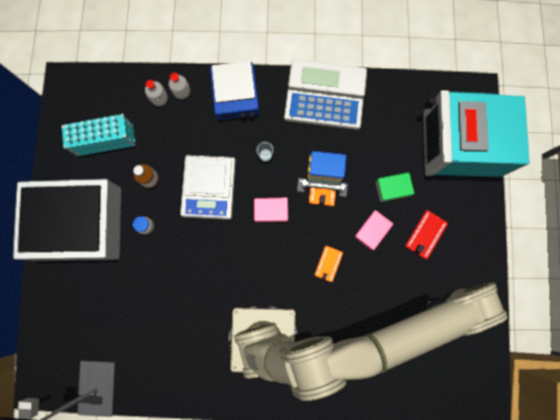

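The side view shows the stack with its plate at about (265,195) and (285,213), a smaller orange decoy at (352,225), and the balance at (228,280). In the top view the stack is at (327,165), the plate's front at (322,197), the decoy at (328,263), the balance at (208,187) and the beaker at (265,151).

```bash
cat > h.py <<'E'
import numpy as np, cv2
def ray(c,uv,z):
    uv=np.atleast_2d(np.array(uv,float)); K=c["mtx"]
    d=(uv-K[:2,2])/K[0,0]; u=d.copy()
    for _ in range(10): u=d/(1+c["k1"]*(u**2).sum(1,keepdims=True))
    v=np.c_[u,np.ones(len(u))]@c["R"]; o=-c["R"].T@c["t"]
    return o+v*((z-o[2])/v[:,2:])
def proj(c,X):
    p=np.atleast_2d(X)@c["R"].T+c["t"]; u=p[:,:2]/p[:,2:]
    u=u*(1+c["k1"]*(u**2).sum(1,keepdims=True)); return u*c["mtx"][0,0]+c["mtx"][:2,2]
def blobs(c,lo,hi,amin=15):
    h=cv2.cvtColor(c["color"],cv2.COLOR_RGB2HSV); m=cv2.inRange(h,lo,hi)
    n,l,s,ce=cv2.connectedComponentsWithStats(m)
    return [(s[i],ce[i],l==i) for i in range(1,n) if s[i,4]>=amin]
E
python3 - <<'E'
from h import *
import pickle
d=pickle.load(open("c0.pkl","rb")); t=d["top"]["color"]
a=cv2.resize(t[140:220,285:365],(400,400),interpolation=cv2.INTER_CUBIC)
b=cv2.resize(t[147:227,168:248],(400,400),interpolation=cv2.INTER_CUBIC)
cv2.imwrite("pics/crop.png",np.hstack([a,b])[...,::-1])
c=d["top"]
for nm,lo,hi in(("orange",(8,150,120),(20,255,255)),("blue",(105,150,60),(125,255,255)),("pink",(150,40,100),(179,140,255))):
    for s,ce,m in blobs(c,lo,hi,40):
        p=np.argwhere(m)[:,::-1].astype(np.float32); z={"orange":.008,"blue":.173,"pink":.05}[nm]
        print(nm,s,ce.round(1),ray(c,ce,z).round(3),ray(c,cv2.boxPoints(cv2.minAreaRect(p)),z)[:,:2].round(3).tolist())
print(ray(c,[[208,175]],.075),ray(c,[265,151],.04))
E
```

```text
orange [143 166   8  12  50] [146.9 171.4] [[0.635 0.478 0.008]] [[0.656, 0.495], [0.661, 0.472], [0.615, 0.46], [0.61, 0.483]]
orange [309 187  27  19 313] [322.  195.9] [[ 0.554 -0.212  0.008]] [[0.526, -0.157], [0.591, -0.164], [0.581, -0.266], [0.516, -0.259]]
orange [315 246  28  36 505] [328.6 263. ] [[ 0.295 -0.24   0.008]] [[0.248, -0.183], [0.366, -0.225], [0.34, -0.298], [0.222, -0.255]]
blue [209  66  50  53 698] [235.8 103.6] [[0.861 0.121 0.173]] [[0.997, 0.229], [1.021, 0.061], [0.825, 0.034], [0.802, 0.198]]
blue [290  94  10  22 143] [294.2 104.7] [[ 0.862 -0.093  0.173]] [[0.823, -0.076], [0.905, -0.085], [0.902, -0.113], [0.82, -0.104]]
blue [348 101   9  22 131] [352.8 111.8] [[ 0.841 -0.308  0.173]] [[0.882, -0.29], [0.883, -0.32], [0.802, -0.319], [0.801, -0.29]]
blue [310 150  37  28 851] [328.2 163.7] [[ 0.643 -0.219  0.173]] [[0.603, -0.15], [0.693, -0.157], [0.684, -0.287], [0.594, -0.278]]
blue [187 200  11  13  93] [191.7 205.5] [[0.479 0.262 0.173]] [[0.498, 0.28], [0.499, 0.244], [0.457, 0.242], [0.456, 0.277]]
blue [214 202  12  12  97] [219.9 206.9] [[0.477 0.162 0.173]] [[0.494, 0.183], [0.495, 0.144], [0.456, 0.143], [0.455, 0.182]]
blue [132 216  16  16 199] [139.5 223.4] [[0.411 0.444 0.173]] [[0.436, 0.473], [0.438, 0.419], [0.384, 0.416], [0.383, 0.469]]
pink [254 197  35  25 845] [270.9 209.2] [[ 0.491 -0.016  0.05 ]] [[0.536, 0.05], [0.539, -0.079], [0.447, -0.081], [0.444, 0.047]]
pink [355 210  39  40 858] [373.8 229.7] [[ 0.422 -0.406  0.05 ]] [[0.395, -0.329], [0.504, -0.409], [0.449, -0.484], [0.342, -0.403]]
[[0.61147333 0.22484368 0.075     ]] [[0.71937153 0.01390905 0.04      ]]
```

View pics/crop.png

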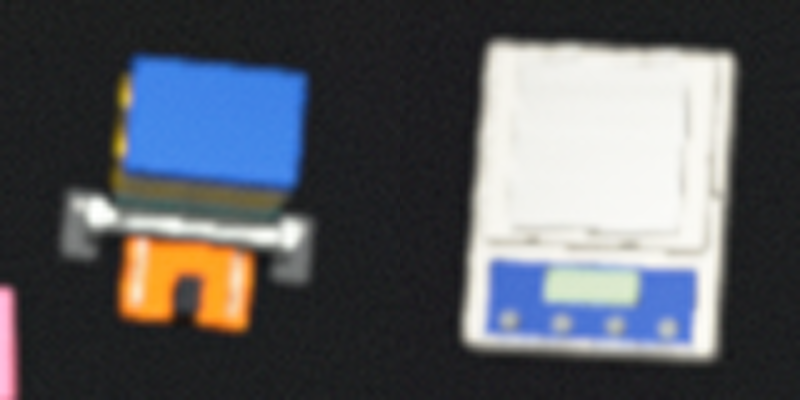

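The crop (5x) shows the plate's front corners at about (309,204) and (334,206), with the lug near (322,199). The balance body corners are about (181,217), (231,218), (235,158) and (186,155), and the pan sits within them.

```bash
cat >> h.py <<'E'
from scipy.spatial.transform import Rotation as Ro
def go(o,p,yaw):
    """shift (units of .025, in final tool axes) and z turn (units of 4 deg) for tool down, tool x at yaw"""
    R=Ro.from_quat(o["ee_rot"]); T=Ro.from_euler('z',yaw)*Ro.from_euler('x',np.pi)
    rv=(R.inv()*T).as_rotvec(); sh=T.inv().apply(np.array(p)-o["position"])
    print("turn units",np.round(rv/np.deg2rad(4),3),"shift units (final axes)",np.round(sh/.025,3))
E
python3 - <<'E'
from h import *
import pickle
from workcell import manip
d=pickle.load(open("c0.pkl","rb")); c=d["top"]
B=ray(c,[[181,216.6],[231.2,218.4],[235,158],[185.6,155]],.056)[:,:2]; print("body",B.round(3))
P=ray(c,[[191.5,158.8],[225.3,161.5],[224,193.3],[189.8,192]],.075)[:,:2]; print("pan",P.round(3),P.mean(0))
F=ray(c,[[309,203.6],[334.2,206]],.008)[:,:2]; print("front",F.round(3),F.mean(0))
print("bar",ray(c,[[285+85/5,140+205/5],[285+305/5,140+235/5]],.053))
for s,ce,m in blobs(c,(105,150,60),(125,255,255),500):
    print(cv2.boxPoints(cv2.minAreaRect(np.argwhere(m)[:,::-1].astype(np.float32))).round(1).tolist())
go(manip.get_obs(),[.45,-.2,.2],np.deg2rad(-5))
E
```

```text
body [[0.453 0.322]
 [0.451 0.132]
 [0.685 0.127]
 [0.692 0.318]]
pan [[0.673 0.291]
 [0.665 0.162]
 [0.543 0.161]
 [0.545 0.29 ]] [0.6064214  0.22603821]
front [[ 0.522 -0.162]
 [ 0.515 -0.26 ]] [ 0.51893462 -0.21067769]
bar [[ 0.60180734 -0.13109386  0.053     ]
 [ 0.58292981 -0.29929446  0.053     ]]
[[208.60000610351562, 68.19999694824219], [253.8000030517578, 63.099998474121094], [259.3999938964844, 113.4000015258789], [214.1999969482422, 118.4000015258789]]
[[308.79998779296875, 174.0], [311.1000061035156, 149.8000030517578], [347.0, 153.1999969482422], [344.70001220703125, 177.39999389648438]]
turn units [-1.800e-02  5.000e-03  5.157e+00] shift units (final axes) [  9.827 -16.983   0.276]
```

Request:
{"fn": "jog_arm", "kwargs": {
  "dr": [
    [0,0,1],
    [0,0,1],
    [0,0,1],
    [0,0,1],
    [0,0,1],
    [0,0,0.15],
    [0,0,0],
    [0,0,0],
    [0,0,0],
    [0,0,0]
  ],
  "translation": [
    [0,0,0],
    [0,0,0],
    [0,0,0],
    [0,0,0],
    [0,0,0],
    [0.58,-1,0],
    [0.58,-1,0],
    [0.58,-1,0],
    [0.58,-1,0],
    [0.58,-1,0]
  ],
  "jaw": [1,1,1,1,1,1,1,1,1,1]
}}

```text
clock: 1.1
position: [0.2517, -0.4823, 0.2073]
ee_rot: [0.999, -0.043, -0.0, -0.0]
ft_force: [0.2, 0.2, 0.1]
grip_width: 1.003
grasp_force: 0.0
```

Request:
{"fn": "jog_arm", "kwargs": {
  "dr": [
    [0,0,0],
    [0,0,0],
    [0,0,0],
    [0,0,0],
    [0,0,0],
    [0,0,0],
    [0,0,0],
    [0,0,0],
    [0,0,0],
    [0,0,0]
  ],
  "translation": [
    [0.58,-1,0],
    [0.58,-1,0],
    [0.58,-1,0],
    [0.58,-1,0],
    [0.58,-1,0],
    [0.58,-1,0],
    [0.58,-1,0],
    [0.58,-1,0],
    [0.58,-1,0],
    [0.58,-1,0]
  ],
  "jaw": [1,1,1,1,1,1,1,1,1,1]
}}

```text
clock: 2.1
position: [0.4177, -0.2459, 0.2074]
ee_rot: [0.999, -0.043, -0.0, -0.0]
ft_force: [0.5, 0.3, -0.2]
grip_width: 1.003
grasp_force: 0.0
```

Request:
{"fn": "jog_arm", "kwargs": {
  "dr": [
    [0,0,0],
    [0,0,0],
    [0,0,0],
    [0,0,0]
  ],
  "translation": [
    [0.58,-1,0],
    [0.55,-1,0],
    [0,0,0],
    [0,0,0]
  ],
  "jaw": [1,1,1,1]
}}

```text
clock: 2.5
position: [0.4497, -0.1993, 0.2073]
ee_rot: [0.999, -0.043, -0.0, -0.0]
ft_force: [0.4, -0.6, -0.4]
grip_width: 0.998
grasp_force: 0.0
```

```bash
python3 - <<'E'
from workcell import manip, optics
import cv2,pickle
c=optics.camera("wrist"); pickle.dump(c,open("w1.pkl","wb")); cv2.imwrite("pics/w1.png",c["color"][...,::-1])
o=manip.get_obs(); print(o["clock"],o["position"],o["ee_rot"])
E
```

```text
2.55 [ 0.44931326 -0.20014649  0.20732086] [ 9.99051907e-01 -4.35334444e-02 -3.45065235e-04  8.51574942e-05]
```

View pics/w1.png

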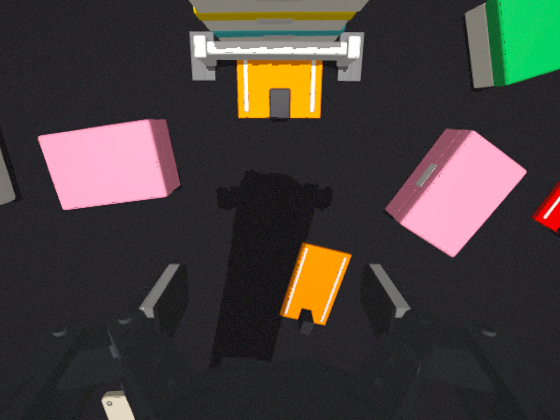

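The wrist view shows the plate's front corners at about (237,118) and (322,118), the lug at (280,103), and the bar at rows 40–58 with posts at (203,50) and (350,50).

```bash
python3 - <<'E'
from h import *
import pickle
from workcell import manip
c=pickle.load(open("w1.pkl","rb"))
s,ce,m=max((b for b in blobs(c,(8,150,100),(22,255,255),300) if b[1][1]<150),key=lambda b:b[0][4])
print(s,ce)
L=[(x+.0,y) for y in range(70,114,3) for x in [np.where(m[y])[0].min()]]; R=[(np.where(m[y])[0].max()+1,y) for y in range(70,114,3)]
F=[(x,np.where(m[:,x])[0].max()+1) for x in list(range(242,265,3))+list(range(296,319,3))]
def fit(pts):
    X=ray(c,pts,.008)[:,:2]; v=cv2.fitLine(X.astype(np.float32),cv2.DIST_HUBER,0,.01,.01).ravel(); return v
l,r,f=map(fit,(L,R,F))
for v in(l,r): print("yaw",np.rad2deg(np.arctan2(v[1],v[0])*1) if v[0]>0 else np.rad2deg(np.arctan2(-v[1],-v[0])))
print("front yaw",np.rad2deg(np.arctan2(f[1],f[0])))
def X(a,b): 
    s=np.linalg.solve(np.c_[a[:2],-b[:2]],b[2:]-a[2:]); return a[2:]+s[0]*a[:2]
A,B=X(l,f),X(r,f); print(A,B,np.linalg.norm(A-B))
n=(A-B)/np.linalg.norm(A-B); ax=np.array([n[1],-n[0]]); lug=(A+B)/2+.015*ax
print("ax yaw",np.rad2deg(np.arctan2(ax[1],ax[0])),"lug",lug)
print("post tops",ray(c,[[203,42],[350,42]],.056))
print("lug proj",proj(c,[[*lug,.05],[*lug,.008]]))
h=cv2.cvtColor(c["color"],cv2.COLOR_RGB2GRAY)
print(h[85:122:3,258:302:3])
go(manip.get_obs(),[*lug,.012],np.arctan2(ax[1],ax[0]))
E
```

```text
[ 236   60   87   59 3855] [278.88223087  86.48664073]
yaw -5.670067
yaw -5.1846843
front yaw 85.156975
[ 0.5249949  -0.16305558] [ 0.5167896  -0.25989786] 0.09718926
ax yaw -4.8430147 lug [ 0.5358387 -0.2127431]
post tops [[ 0.597463   -0.14418477  0.056     ]
 [ 0.58566114 -0.28374999  0.056     ]]
lug proj [[279.76758184 103.31977398]
 [279.11069944 104.48931818]]
[[185 185 186 185 185 185 185 184 184 184 184 185 185 185 184]
 [185 185 185 186 158 119 119 119 121 118 124 185 184 184 184]
 [185 185 185 185  76 102 101 100  99 100 101 175 185 186 185]
 [186 186 185 185  76 100 101 100 100 101  99 175 184 186 184]
 [185 185 185 184  73  97  98 100 102  99  95 175 185 185 184]
 [187 187 186 185  74 100 100  96  96  96  96 175 185 187 184]
 [186 187 186 187  73  99  98  98  97  95  91 185 185 185 185]
 [187 187 186 184  71  97  96  98  98  98  90 185 185 185 185]
 [186 186 185 186  73  95  98  94  93  93  92 185 185 186 185]
 [187 187 187 187  66  95  95  93  92  93  83 187 186 186 186]
 [187 187 187 185  72  94  95  91  94  92  82 186 185 185 187]
 [ 48  50  55  59  36  38  41  37  35  37  39  51  53  54  52]
 [ 40  35  38  35  41  20  15  21  17  23  40  40  35  38  40]]
turn units [ 0.003  0.01  -0.037] shift units (final axes) [3.491 0.21  7.813]
```

Request:
{"fn": "jog_arm", "kwargs": {
  "dr": [
    [0,0,0],
    [0,0,0],
    [0,0,0],
    [0,0,0],
    [0,0,0],
    [0,0,0],
    [0,0,0],
    [0,0,0],
    [0,0,0],
    [0,0,0]
  ],
  "translation": [
    [0.87,0.05,0],
    [0.87,0.05,0],
    [0.87,0.05,0],
    [0.87,0.05,0],
    [0,0,1],
    [0,0,1],
    [0,0,1],
    [0,0,1],
    [0,0,1],
    [0,0,0]
  ],
  "jaw": [1,1,1,1,1,1,1,1,1,1]
}}

```text
clock: 3.55
position: [0.533, -0.2129, 0.0792]
ee_rot: [0.999, -0.044, -0.003, -0.001]
ft_force: [-0.2, -0.7, 1.2]
grip_width: 1.001
grasp_force: 0.0
```

Request:
{"fn": "jog_arm", "kwargs": {
  "dr": [
    [0,0,0],
    [0,0,0],
    [0,0,0],
    [0,0,0],
    [0,0,0],
    [0,0,0],
    [0,0,0]
  ],
  "translation": [
    [0,0,0.6],
    [0,0,0.6],
    [0,0,0.6],
    [0,0,0.6],
    [0,0,0.4],
    [0,0,0],
    [0,0,0]
  ],
  "jaw": [1,1,1,1,1,1,1]
}}

```text
clock: 4.25
position: [0.5362, -0.2121, 0.0127]
ee_rot: [0.999, -0.043, 0.0, -0.0]
ft_force: [1.1, 0.6, -0.2]
grip_width: 0.997
grasp_force: 0.0
```

```bash
python3 - <<'E'
from h import *
from workcell import manip, optics
o=manip.get_obs(); print(o["clock"],o["position"],o["ft_force"])
go(o,[.5358,-.2127,.012],np.deg2rad(-5.1))
c=optics.camera("wrist"); cv2.imwrite("pics/w2.png",c["color"][...,::-1])
E
```

```text
4.25 [ 0.53620052 -0.21209656  0.01265135] [ 1.13190536  0.58198788 -0.19706623]
turn units [-0.001 -0.     0.035] shift units (final axes) [-0.014  0.025  0.026]
```

View pics/w2.png

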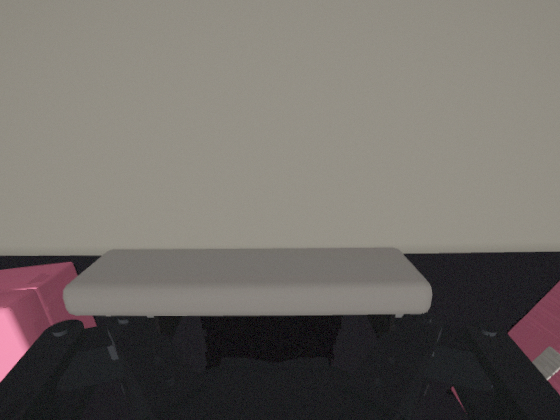

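The wrist view is filled by the cream box base (rows 0–250), with the bar below it at rows 250–310. The lug is out of sight, and the measured force shows no contact. I'll close the gripper.

Request:
{"fn": "jog_arm", "kwargs": {
  "dr": [
    [0,0,0],
    [0,0,0],
    [0,0,0],
    [0,0,0],
    [0,0,0],
    [0,0,0],
    [0,0,0],
    [0,0,0]
  ],
  "translation": [
    [0,0,0],
    [0,0,0],
    [0,0,0],
    [0,0,0],
    [0,0,0],
    [0,0,0],
    [0,0,0],
    [0,0,0]
  ],
  "jaw": [0.5,0.3,0.15,0,0,0,0,0],
  "squeeze": 90
}}

```text
clock: 5.1
position: [0.5362, -0.2123, 0.0132]
ee_rot: [0.999, -0.043, 0.0, 0.0]
ft_force: [-2.6, 0.6, 5.9]
grip_width: 0.229
grasp_force: 89.1
```

Request:
{"fn": "jog_arm", "kwargs": {
  "dr": [
    [0,0,0],
    [0,0,0],
    [0,0,0],
    [0,0,0],
    [0,0,0]
  ],
  "translation": [
    [-0.2,0,0],
    [-0.4,0,0],
    [-0.4,0,0],
    [-0.4,0,0],
    [-0.4,0,0]
  ],
  "jaw": [0,0,0,0,0]
}}

```text
clock: 5.6
position: [0.4918, -0.2082, 0.0132]
ee_rot: [0.999, -0.043, 0.001, 0.0]
ft_force: [5.2, -0.7, 1.4]
grip_width: 0.232
grasp_force: 88.6
```

```bash
python3 - <<'E'
from h import *
from workcell import manip, optics
o=manip.get_obs(); print(o["clock"],o["position"],o["ft_force"],o["grasp_force"])
a=optics.camera("side")["color"][130:250,200:340]
cv2.imwrite("pics/s2.png",cv2.resize(a,None,fx=4,fy=4,interpolation=cv2.INTER_CUBIC)[...,::-1])
E
```

```text
5.6 [ 0.49184495 -0.20824682  0.01316299] [ 5.24706142 -0.70714894  1.38496881] 88.62820029258728
```

View pics/s2.png

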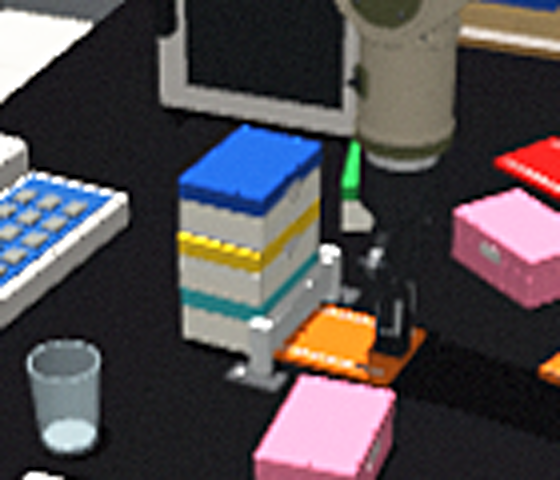

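The crop shows the stack upright behind the bar at about (250,240). The plate is being drawn out, held by its lug at about (390,345). I'll keep pulling.

Request:
{"fn": "jog_arm", "kwargs": {
  "dr": [
    [0,0,0],
    [0,0,0],
    [0,0,0],
    [0,0,0],
    [0,0,0],
    [0,0,0],
    [0,0,0],
    [0,0,0],
    [0,0,0],
    [0,0,0]
  ],
  "translation": [
    [-0.4,0,0],
    [-0.4,0,0],
    [-0.4,0,0],
    [-0.4,0,0],
    [-0.4,0,0],
    [-0.4,0,0],
    [-0.4,0,0],
    [-0.4,0,0],
    [-0.4,0,0],
    [0,0,0]
  ],
  "jaw": [0,0,0,0,0,0,0,0,0,0]
}}

```text
clock: 6.65
position: [0.4002, -0.2006, 0.0131]
ee_rot: [0.999, -0.044, -0.0, 0.0]
ft_force: [-3.9, 1.2, 14.3]
grip_width: 0.225
grasp_force: 90.2
```

Request:
{"fn": "jog_arm", "kwargs": {
  "dr": [
    [0,0,0],
    [0,0,0],
    [0,0,0],
    [0,0,0],
    [0,0,0]
  ],
  "translation": [
    [0,0,0],
    [0,0,0],
    [0,0,0],
    [0,0,0],
    [0,0,0]
  ],
  "jaw": [0,0,0,0,0]
}}

```text
clock: 7.15
position: [0.4001, -0.2006, 0.013]
ee_rot: [0.999, -0.044, -0.001, 0.0]
ft_force: [-5.6, 0.8, 15.8]
grip_width: 0.231
grasp_force: 90.7
```

```bash
python3 - <<'E'
from h import *
from workcell import manip, optics
o=manip.get_obs(); print(o["clock"],o["position"],o["ft_force"],o["grasp_force"])
a=optics.camera("side")["color"][130:250,200:340]
b=optics.camera("top")["color"][140:240,285:385]
cv2.imwrite("pics/s3.png",np.hstack([cv2.resize(a,(466,400),interpolation=cv2.INTER_CUBIC),cv2.resize(b,(330,400)) [:,:]])[...,::-1])
E
```

```text
7.15 [ 0.40014674 -0.20059539  0.01303374] [-5.62548306  0.81185307 15.84319939] 90.6801438331604
```

View pics/s3.png

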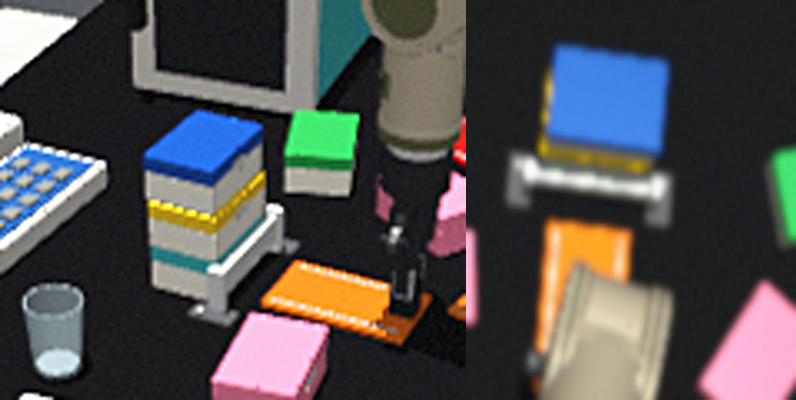

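The stack stands on the bench behind the bar, and the plate is fully in front of it. Next I'll lift.

Request:
{"fn": "jog_arm", "kwargs": {
  "dr": [
    [0,0,0],
    [0,0,0],
    [0,0,0],
    [0,0,0],
    [0,0,0],
    [0,0,0],
    [0,0,0],
    [0,0,-0.5],
    [0,0,-0.5],
    [0,0,0]
  ],
  "translation": [
    [0,0,-0.3],
    [0,0,-0.7],
    [0,0,-1],
    [0,0,-1],
    [0,0,-1],
    [0,0,-1],
    [0,0,-1],
    [0,0,0],
    [0,0,0],
    [0,0,0]
  ],
  "jaw": [0,0,0,0,0,0,0,0,0,0],
  "squeeze": 110
}}

```text
clock: 8.25
position: [0.4002, -0.2001, 0.1619]
ee_rot: [1.0, -0.008, -0.001, -0.0]
ft_force: [-0.4, -0.3, -2.1]
grip_width: 0.224
grasp_force: 108.5
```

Request:
{"fn": "jog_arm", "kwargs": {
  "dr": [
    [0,0,0],
    [0,0,0],
    [0,0,0],
    [0,0,0],
    [0,0,0],
    [0,0,0],
    [0,0,0],
    [0,0,0],
    [0,0,0],
    [0,0,0]
  ],
  "translation": [
    [0.13,-0.43,0],
    [0.26,-0.86,0],
    [0.26,-0.86,0],
    [0.26,-0.86,0],
    [0.26,-0.86,0],
    [0.26,-0.86,0],
    [0.26,-0.86,0],
    [0.26,-0.86,0],
    [0.26,-0.86,0],
    [0.26,-0.86,0]
  ],
  "jaw": [0,0,0,0,0,0,0,0,0,0]
}}

```text
clock: 9.25
position: [0.4662, 0.0045, 0.1622]
ee_rot: [1.0, -0.009, -0.001, -0.0]
ft_force: [0.8, -0.0, -1.3]
grip_width: 0.222
grasp_force: 108.4
```

Request:
{"fn": "jog_arm", "kwargs": {
  "dr": [
    [0,0,0],
    [0,0,0],
    [0,0,0],
    [0,0,0],
    [0,0,0],
    [0,0,0],
    [0,0,0],
    [0,0,0],
    [0,0,0],
    [0,0,0]
  ],
  "translation": [
    [0.26,-0.86,0],
    [0.26,-0.86,0],
    [0.26,-0.86,0],
    [0.26,-0.86,0],
    [0.26,-0.86,0],
    [0.26,-0.86,0],
    [0.26,-0.86,0],
    [0.26,-0.86,0],
    [0.26,-0.86,0],
    [0.26,-0.86,0]
  ],
  "jaw": [0,0,0,0,0,0,0,0,0,0]
}}

```text
clock: 10.25
position: [0.5346, 0.2181, 0.1621]
ee_rot: [1.0, -0.009, -0.001, 0.0]
ft_force: [-0.0, -1.2, -2.0]
grip_width: 0.223
grasp_force: 108.4
```

Request:
{"fn": "jog_arm", "kwargs": {
  "dr": [
    [0,0,0],
    [0,0,0],
    [0,0,0],
    [0,0,0]
  ],
  "translation": [
    [0.13,-0.43,0],
    [0,0,0],
    [0,0,0],
    [0,0,0]
  ],
  "jaw": [0,0,0,0]
}}

```text
clock: 10.65
position: [0.5387, 0.226, 0.1625]
ee_rot: [1.0, -0.009, -0.0, 0.0]
ft_force: [0.6, 0.7, -2.7]
grip_width: 0.222
grasp_force: 108.4
```

```bash
python3 - <<'E'
from h import *
import pickle
from workcell import manip, optics
o=manip.get_obs(); print(o["clock"],o["position"],o["ft_force"],o["torque"],o["grasp_force"])
go(o,[.5375,.2263,.16],np.deg2rad(-1.1))
d={n:optics.camera(n) for n in("side","top")}; pickle.dump(d,open("c4.pkl","wb"))
a=cv2.resize(d["side"]["color"][200:320,150:290],(466,400),interpolation=cv2.INTER_CUBIC)
b=cv2.resize(d["top"]["color"][140:240,168:248],(320,400),interpolation=cv2.INTER_CUBIC)
cv2.imwrite("pics/s4.png",np.hstack([a,b])[...,::-1])
E
```

```text
10.65 [0.53873759 0.22602224 0.1624792 ] [ 0.5502487   0.68641631 -2.70949159] [-0.00807215  0.08987413  0.0186884 ] 108.4050965309143
turn units [0.014 0.003 0.012] shift units (final axes) [-0.05  -0.01   0.099]
```

View pics/s4.png

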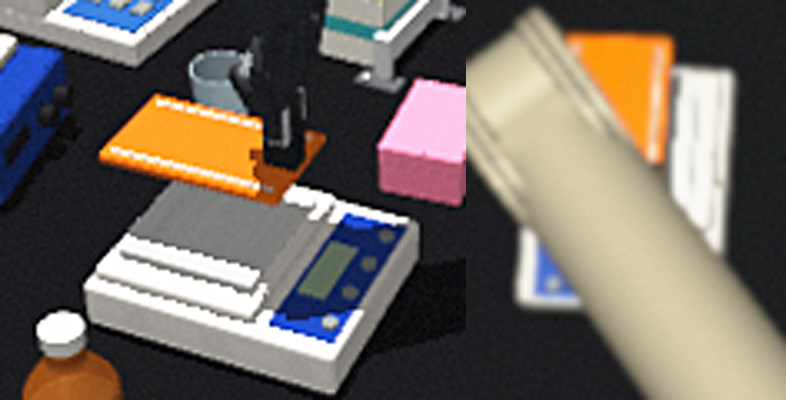

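The plate is held over the balance, with crop corners at about (100,155), (155,95), (327,135) and (275,203). In the top view its rear right corner is at about (672,38). I'll check it for level and centring.

```bash
python3 - <<'E'
from h import *
import pickle
d=pickle.load(open("c4.pkl","rb")); c=d["side"]
px=np.array([[100,155],[155,95],[327,135],[275,203]])/[466/140,400/120]+[150,200]
a=np.deg2rad(-1.1); C=np.array([.5387,.226])+.0675*np.array([np.cos(a),np.sin(a)])
K=np.array([[.0825,.048],[.0825,-.048],[-.0825,-.048],[-.0825,.048]])@np.array([[np.cos(a),np.sin(a)],[-np.sin(a),np.cos(a)]])+C
for z in(.149,.157): print("side pred",proj(c,np.c_[K,[z]*4]).round(1).tolist())
print("side meas",px.round(1).tolist())
t=d["top"]; print("top pred",proj(t,np.c_[K,[.157]*4]).round(1).tolist())
for s,ce,m in blobs(t,(8,150,100),(22,255,255),100): print(s)
h=cv2.cvtColor(t["color"],cv2.COLOR_RGB2HSV); m=cv2.inRange(h,(8,130,90),(22,255,255))>0
for y in range(150,180,6): x=np.where(m[y,185:230])[0]+185; print(y,x.min() if len(x) else 0,x.max() if len(x) else 0)
s,ce,m=max((b for b in blobs(c,(8,150,100),(22,255,255),100) if b[1][0]<260),key=lambda b:b[0][4])
print(s,cv2.approxPolyDP(cv2.convexHull(np.argwhere(m)[:,::-1].astype(np.int32)),2,True).reshape(-1,2).tolist())
E
```

```text
side pred [[179.9, 248.3], [197.2, 230.2], [248.3, 242.6], [233.4, 262.2]]
side pred [[179.6, 246.0], [197.0, 228.0], [248.2, 240.3], [233.3, 259.9]]
side meas [[180.0, 246.5], [196.6, 228.5], [248.2, 240.5], [232.6, 260.9]]
top pred [[193.2, 148.9], [219.4, 150.0], [216.4, 194.7], [189.8, 193.6]]
[193 148  27  33 434]
[134 165  18  18 165]
[314 245  29  37 521]
150 193 219
156 197 218
162 202 218
168 205 218
174 210 217
[180 228  68  33 992] [[247, 241], [233, 260], [180, 248], [183, 241], [196, 228]]
```

The plate is level and within about 2 mm of the target, so I'll lower it.

Request:
{"fn": "jog_arm", "kwargs": {
  "dr": [
    [0,0,0],
    [0,0,0],
    [0,0,0],
    [0,0,0],
    [0,0,0],
    [0,0,0],
    [0,0,0],
    [0,0,0]
  ],
  "translation": [
    [0,0,0.5],
    [0,0,0.8],
    [0,0,0.7],
    [0,0,0.4],
    [0,0,0.2],
    [0,0,0.1],
    [0,0,0.1],
    [0,0,0]
  ],
  "jaw": [0,0,0,0,0,0,0,0]
}}

```text
clock: 11.55
position: [0.539, 0.2274, 0.0928]
ee_rot: [1.0, -0.008, 0.0, -0.0]
ft_force: [-0.2, 0.4, -2.3]
grip_width: 0.221
grasp_force: 108.4
```

Request:
{"fn": "jog_arm", "kwargs": {
  "dr": [
    [0,0,0],
    [0,0,0],
    [0,0,0]
  ],
  "translation": [
    [0,0,0.06],
    [0,0,0.06],
    [0,0,0]
  ],
  "jaw": [0,0,0]
}}

```text
clock: 11.85
position: [0.5388, 0.2272, 0.0895]
ee_rot: [1.0, -0.009, 0.0, 0.0]
ft_force: [0.5, -0.7, -2.0]
grip_width: 0.219
grasp_force: 108.4
```

Request:
{"fn": "jog_arm", "kwargs": {
  "dr": [
    [0,0,0],
    [0,0,0]
  ],
  "translation": [
    [0,0,0.04],
    [0,0,0]
  ],
  "jaw": [0,0]
}}

```text
clock: 12.05
position: [0.5389, 0.2273, 0.0886]
ee_rot: [1.0, -0.008, 0.0, 0.0]
ft_force: [-0.9, 0.5, -1.6]
grip_width: 0.222
grasp_force: 108.5
```

Request:
{"fn": "jog_arm", "kwargs": {
  "dr": [
    [0,0,0],
    [0,0,0]
  ],
  "translation": [
    [0,0,0.03],
    [0,0,0]
  ],
  "jaw": [0,0]
}}

```text
clock: 12.25
position: [0.539, 0.2274, 0.0883]
ee_rot: [1.0, -0.008, 0.0, 0.0]
ft_force: [-2.1, -0.8, 3.0]
grip_width: 0.222
grasp_force: 109.1
```

It has touched down, with the force rising from -2 N to +3 N. I'll release and retreat.

Request:
{"fn": "jog_arm", "kwargs": {
  "dr": [
    [0,0,0],
    [0,0,0],
    [0,0,0],
    [0,0,0],
    [0,0,0],
    [0,0,0],
    [0,0,0],
    [0,0,0]
  ],
  "translation": [
    [0,0,0],
    [0,0,0],
    [0,0,0],
    [0,0,0],
    [0,0,0],
    [0,0,0],
    [0,0,0],
    [0,0,0]
  ],
  "jaw": [0,0.25,0.3,0.4,0.5,0.6,0.6,0.6],
  "squeeze": 20
}}

```text
clock: 13.05
position: [0.5388, 0.2273, 0.0878]
ee_rot: [1.0, -0.008, 0.0, 0.0]
ft_force: [-0.1, 0.0, -0.2]
grip_width: 0.601
grasp_force: 0.0
```

Request:
{"fn": "jog_arm", "kwargs": {
  "dr": [
    [0,0,0],
    [0,0,0],
    [0,0,0],
    [0,0,0],
    [0,0,0],
    [0,0,0],
    [0,0,0],
    [0,0,0],
    [0,0,0],
    [0,0,0]
  ],
  "translation": [
    [0,0,-0.4],
    [0,0,-0.8],
    [0,0,-1],
    [0,0,-1],
    [0,0,-1],
    [-1,0,-0.5],
    [-1,0,0],
    [-1,0,0],
    [-1,0,0],
    [-0.5,0,0]
  ],
  "jaw": [0.6,0.6,0.6,0.6,0.6,0.6,0.6,0.6,0.6,0.6]
}}

```text
clock: 14.05
position: [0.4246, 0.2297, 0.2061]
ee_rot: [1.0, -0.008, 0.001, 0.0]
ft_force: [0.7, -0.1, 0.3]
grip_width: 0.595
grasp_force: 0.0
```

Request:
{"fn": "jog_arm", "kwargs": {
  "dr": [
    [0,0,0],
    [0,0,0],
    [0,0,0]
  ],
  "translation": [
    [0,0,0],
    [0,0,0],
    [0,0,0]
  ],
  "jaw": [0.6,0.6,0.6]
}}

```text
clock: 14.35
position: [0.4271, 0.2291, 0.2055]
ee_rot: [1.0, -0.009, 0.0, -0.0]
ft_force: [-0.9, 0.0, 0.2]
grip_width: 0.604
grasp_force: 0.0
```

```bash
python3 - <<'E'
from h import *
from workcell import manip, optics
o=manip.get_obs(); print(o["clock"],o["position"],o["ft_force"])
d={n:optics.camera(n) for n in("side","top")}
a=cv2.resize(d["side"]["color"][130:330,150:350],(400,400),interpolation=cv2.INTER_CUBIC)
b=cv2.resize(d["top"]["color"][130:230,168:268],(400,400),interpolation=cv2.INTER_CUBIC)
cv2.imwrite("pics/s5.png",np.hstack([a,b])[...,::-1])
K=[]
C=np.array([.6062,.2255,.083]); print(proj(d["top"],C+np.array([[.0825,.048,0],[.0825,-.048,0],[-.0825,-.048,0],[-.0825,.048,0]])).round(1).tolist())
for s,ce,m in blobs(d["top"],(8,150,100),(22,255,255),100): print(s,ce)
E
```

```text
14.35 [0.42713955 0.22906317 0.20554233] [-0.88562747  0.03961121  0.24624127]
[[195.9, 154.3], [221.2, 154.9], [219.2, 197.9], [193.6, 197.3]]
[193 153  29  45 778] [206.88946015 173.3277635 ]
[135 165  18  18 165] [144.74545455 174.66060606]
[314 245  29  37 518] [328.46332046 262.99034749]
```

View pics/s5.png

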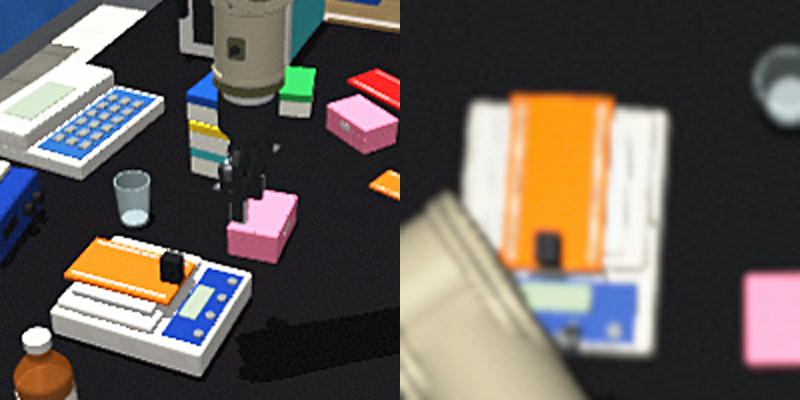

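The plate lies flat on the pan. Its top-view bounds (193–222, 153–198) match the centred prediction to about 1 px, the stack is standing, and the gripper is clear.

```bash
python3 -c "
from workcell import manip; print(manip.hand_in())"
```

```text
the job is handed in; nothing more can be done
None
```

I drew the plate out with the stack left standing on the bench, laid it gently on the pan (within about 5 mm of centre and square by the top camera), released it and handed the job in at about 14.5 s; the hand-in returned no verdict.

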